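# Turn a carved press mould over on the turn-over stand

## Task

Get the carved wooden press mould ready for the next pressing: it lies carved face down on the upper deck of the turn-over stand. Push it over the deck's lip until it overbalances and let it slide down the short ramp, then tip it over from behind so that it lands carved face up on the black rubber bed, and push it along the bed until it sits square and flush against the wooden stop strip at the bed's far end. Slide and tip the mould without ever lifting it up off the stand, and leave the spray bottle, the brush pot and the wooden paddle where they stand.

Things in the scene. Friction and masses are not known exactly. Their poses are not given: they have to be found in the camera images.
- stand: Fixed plywood turn-over stand, 490 x 204 mm. Origin on the table under the middle of its deck's lip; x downhill along its centre line, y across, z up. Along x, from uphill: deck, ramp, trough, rubber bed, stop strip. The channel between the side cheeks is 180 mm wide; the cheeks stand about 10 mm above deck, ramp and bed. The deck's uphill end is open.
- deck_lip (a point): middle of the lip at the downhill end of the flat deck (200 mm long, top 100 mm above the table); axes as the stand's. A smooth white ramp falls from it at 62 degrees to the base board (top 18 mm up). The mould, its centre pushed 3 to 20 mm past the lip and let go, tips, slides down and leans on ramp and lip, top edge 15 to 35 mm above the deck; if the push goes on, it is shoved flat onto the bed.
- bed_edge (a point): middle of the rubber bed's uphill top edge, 36 mm above the table, 90 mm downhill of the lip; axes as the stand's. Uphill of it lies the trough: 46 mm wide at its floor, 18 mm deep. A leaning mould pushed from behind at deck height until well past upright (80 to 100 mm beyond the lip) falls over this edge onto the bed, its rear edge then 10 to 35 mm over the trough.
- stop_face (a point): middle of the foot of the wooden stop strip's face, at the level of the bed, 36 mm above the table, 180 mm downhill of the bed's edge; axes as the stand's. The strip stands 14 mm above the bed, across its whole width.
- mould_centre (a point): centre of the loose wooden press mould, a board 130 mm long (its x), 150 mm wide (its y), 22 mm thick, 0.22 to 0.37 kg. Plain back with two flush dark battens; carved face with a raised border round a sunken field and a rosette. Its z axis points out of the plain back: up at the start, straight down when carved face up. At the start its x lies within 6 degrees of the stand's x.
- spray: bystander: blue spray bottle with a white head, 75 mm across and 190 mm tall, loose; origin at the centre of its foot
- brush_pot: bystander: clay pot 74 mm across and 90 mm tall with brushes up to 205 mm high, loose; origin at the centre of its foot
- paddle: bystander: flat wooden clay paddle, 258 mm long, blade 68 mm wide, 14 mm thick, lying loose on the table; origin on its underside near the middle, x towards the blade
Mind the look-alikes: they are no part of the job. What is shaped like the part that bears mould_centre but purple is not meant.

How it is judged (in metres and radians):
On the way, in this order (a step that is already met when the one before it is completed fails the run):
1. the mould has gone over the lip and down the ramp: tilted steeply, on the ramp or standing in the trough, not yet turned over (angle between mould_centre's own z axis and vertical between 0.7 and 1.6 rad and x of mould_centre in the frame of deck_lip between 0 and 0.09 m and z of mould_centre in the frame of deck_lip below 0 m), for 0.05 s.
2. the mould lies carved face up, flat on the rubber bed (angle between mould_centre's own z axis and vertical above 3.02 rad and z of mould_centre in the frame of bed_edge between 0.005 and 0.017 m and x of mould_centre in the frame of bed_edge above 0.02 m), for 0.2 s.
At the end, for the whole second after the job is handed in: The mould lies at rest carved face up, flat on the rubber bed, its leading edge within 5 mm of the stop strip and square to it within 3.4 degrees (angle between mould_centre's own z axis and vertical above 3.07 rad and z of mould_centre in the frame of stop_face between 0.006 and 0.016 m and x of mould_centre in the frame of stop_face between -0.07 and -0.06 m and angle between the x axis of mould_centre and the x axis of stand, either way round below 0.06 rad and linear speed of mould below 0.01 m/s); the robot touches nothing.
It fails at once if the mould is lifted up off the stand (its centre more than 45 mm above the deck) (z of mould_centre in the frame of deck_lip above 0.045 m).
It fails at once if the spray bottle is shifted by more than 25 mm or knocked over (distance of spray from where it was at the start of the episode above 0.025 m or angle between spray's own z axis and vertical above 0.4 rad).
It fails at once if the brush pot is shifted by more than 25 mm or knocked over (distance of brush_pot from where it was at the start of the episode above 0.025 m or angle between brush_pot's own z axis and vertical above 0.4 rad).
It fails at once if the paddle is shifted by more than 25 mm (distance of paddle from where it was at the start of the episode above 0.025 m).
It also fails if it takes over 56 s, if anything falls off the work surface, if the arm or the gripper's body presses on something with over 40 N, if the wrist force passes 120 N, or if a joint passes its speed limit or range.

## Robot

A 6-joint arm with a two-finger parallel gripper is mounted at the origin on the work surface. World frame = base frame: x ahead of the robot, y to its left, z up, the work surface at z = 0. Lengths are in mm, angles in degrees, forces in N, time in s.
With the tool pointing down it reaches from about 350 to 850 mm from the base axis. Payload 8.1 kg.
Tool frame: the origin (TCP) lies at the very end of the fingers, on their centre line; the grasp point (between the pads) lies 19 mm behind it; z points along the fingers, y is the line along which they close (so a half turn about z gives the same grasp; the last joint's range is limited). The gripper opens to 85 mm and grips with 20 to 120 N. Pads are 22 mm wide; open, the fingers measure 114 mm over their backs; the gripper's body (76 mm by 85 mm) begins 54 mm behind the grasp point. The pads swing forward as they close: fully open they stand 13 mm farther back than shut.
Start: joints at [-74.45, 7.471, 85.268, -0, 87.261, -4.893], TCP at [209.587, -562.209, 231.292] pointing down, gripper open.
Joint ranges: [-169.43, 169.43], [-51.17, 129.36], [1.28, 143.12], [-76.62, 256.62], [0, 156.53], [-152.29, 152.29]. Speed limits (degrees/s): [136.94, 136.94, 159.86, 180, 180, 180].

## Interface

Orientations are given as [roll, pitch, yaw] about the fixed x, y, z axes, in that order (R = Rz(yaw) Ry(pitch) Rx(roll)).
In Python, from bench import sense, eyes, job, models gives the robot as it stands. The module is installed in compiled form; this text tells all that it offers.
- The arm moves only by the tool apply_moves, never from a script. Its argument "rows" is a list of rows, each a list of 6 numbers: the shift along the tool's x, y, z in mm, then the turn, a rotation vector about the tool's x, y, z in rad. In form: [[dx, dy, dz, rx, ry, rz], ...]. A call has exactly 5 rows; each row shifts and turns the commanded pose from where the row before left it, along the tool's axes as they then stand; what a row does not reach is not made up. A row lasts 1/8 s, in which the tool goes at most 62.5 mm and 10.7 degrees, less where a joint would pass 70% of its speed; a pose out of reach is approached as far as the arm can. A call is refused whole if a number of a shift passes 62.5 or a number of a turn 0.188, either way. A call with a gripper value outside its range is refused whole. "fingers" is the finger opening in mm, from 0 to 85.4, set as the call begins (left out, the last holds). The fingers move at their own pace and stop on an object; "grip_force" is the grip in N (left out, the last holds). Time passes only in rows, so rows that do not move let the fingers close, or fill a call up. It gives the time, the measured TCP pose, the force, the opening and the grip force at its end, in the units of the state.
- sense(): the state, without advancing time (a new reading comes with each control period).
- eyes.snapshot(name): name is "scene" or "side" or "wrist"; returns (picture, depth): 420x560x3 uint8, red, green, blue; 420x560 float32, mm along the optical axis (not along the pixel's ray), 0 where there is no reading.
- eyes.get_calibration(name): a dict with "intrinsics" (3x3 intrinsics, pixels), "R" (3x3) and "t" (3): a world point X has camera coordinates R X + t; the wrist camera has in their place "mount" (4x4, takes a point from camera to tool coordinates, whose origin is the TCP and whose axes are the flange's). Camera axes: x right, y down, z forward; pixel columns grow to the right and rows downward; lengths in mm; the calibration is good to about 2 mm. A picture is of the moment at which its call begins: read the wrist's pose just before it. get_calibration takes no time and is no camera call.
- job.hand_in(): hands the job in; it is judged then, once.
Trained networks look in the newest picture that a camera, given by its name, has taken for a name from the list of things; names that differ only in an ending like _2 or _b are one class to them, and where a whole thing is asked for, a point or a joint stands for the part that bears it (a point fixed in the world has none). Each returns a list of dicts, best first, with "confidence" (0 to 1); they miss things now and then, are a little off and sometimes report something else, mostly with a low value. They report only what shows in the picture. A call takes as long as a camera call. They do not tell look-alikes from the thing itself.
- models.boxes_of(name, camera): "xyz" ([x, y, z] in mm, in world coordinates, good to about 4 mm: the middle of the surface that is visible of it).
- models.cut_out(name, camera): "pixels" (420x560 bool, what is visible of it).
- models.place_of(name, camera): "xyz" ([x, y, z] in mm, in world coordinates, good to about 4 mm: a listed point, or the origin of a listed thing).
The state is a dict: "time": time; "joint_pos": joint angles; "qd": joint speeds; "joint_efforts": joint torques, N m; "tool_pos": TCP position; "tcp_rot": TCP orientation; "ft_force": force on the tool from outside, world axes, zero at the start; "wrist_torque": the same for the moment, N m; "finger_gap": finger opening in mm; "grip_force": force on a finger pad.
Only numpy, scipy, OpenCV 4.12 (cv2) and the standard library are available. Lean on these libraries where they do the work, as an engineer would, in place of code of your own. Each camera call takes 0.05 s, during which the arm holds its last target. There are 200 camera calls.

## Working session

There is one attempt and no reset: what is moved stays moved. The work goes in short steps, Python scripts to look and compute and a tool call to move; the robot and the scene stay as the last step left them, time stands still between calls to the robot, and variables do not carry over. Pictures are saved under pics/ and viewed, at most 10 in all, crops included, and the job is handed in when it is done.

Besides the shell and the picture viewer there is one more tool, called after "Emit:" by a JSON object that holds its "method" and its "body", one argument or row to a line. apply_moves: Moves the arm, as the interface text tells. Its arguments: {"type":"object","properties":{"rows":{"type":"array"},"fingers":{"type":"number"},"grip_force":{"type":"number"}},"required":["rows"]}

```bash
mkdir -p pics; cat > h.py <<'E'
import numpy as np, cv2
from bench import sense, eyes, job, models
def snap(cam, fn=None):
    s=sense(); p,d=eyes.snapshot(cam)
    if fn: cv2.imwrite('pics/'+fn,p[:,:,::-1])
    return s,p,d
def world(cam,d,u,v,z=None):
    c=eyes.get_calibration(cam);K=np.array(c['intrinsics']);
    z=d[v,u] if z is None else z
    p=np.linalg.inv(K)@np.array([u,v,1.])*z
    return np.array(c['R']).T@(p-np.array(c['t']))
E
python3 - <<'E'
from h import *
for c in ('scene','side'):
    snap(c,c+'1.png')
    for n in ('deck_lip','bed_edge','stop_face','mould_centre','spray','brush_pot','paddle'):
        print(c,n,[(np.round(r['xyz']).tolist(),round(r['confidence'],2)) for r in models.place_of(n,c)[:3]])
s=sense();print(s['tool_pos'],s['tcp_rot'],s['time'],s['finger_gap'])
E
```

```text
scene deck_lip [([492.0, 24.0, 97.0], 0.75)]
scene bed_edge [([498.0, 114.0, 37.0], 0.97)]
scene stop_face [([511.0, 290.0, 36.0], 0.85)]
scene mould_centre [([257.0, -227.0, 12.0], 0.73), ([724.0, -371.0, 13.0], 0.73), ([495.0, -314.0, 8.0], 0.68)]
scene spray [([769.0, 126.0, 4.0], 0.89)]
scene brush_pot [([527.0, 397.0, 1.0], 0.63), ([495.0, 21.0, -0.0], 0.51)]
scene paddle [([684.0, -112.0, 4.0], 0.64)]
side deck_lip [([493.0, 26.0, 103.0], 0.73), ([766.0, 124.0, 1.0], 0.64)]
side bed_edge [([496.0, 117.0, 29.0], 0.57)]
side stop_face [([512.0, 293.0, 34.0], 0.91)]
side mould_centre [([724.0, -370.0, 8.0], 0.75), ([499.0, -319.0, 12.0], 0.62), ([257.0, -229.0, 11.0], 0.62)]
side spray [([769.0, 125.0, -1.0], 0.78)]
side brush_pot [([525.0, 396.0, -2.0], 0.8)]
side paddle []
[ 209.60249973 -562.21051028  231.31021392] [ 1.79998734e+02 -1.91791912e-03  2.04442219e+01] 0.8 85.44063972387247
```

View pics/scene1.png

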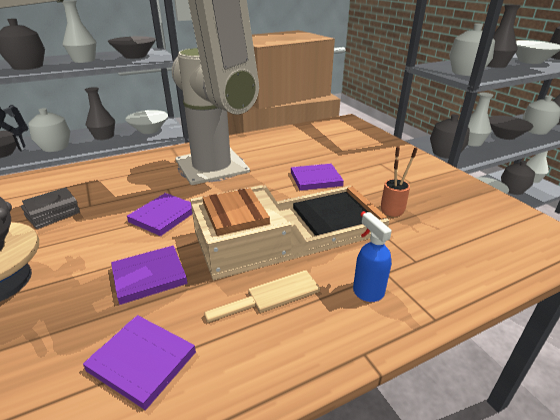

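View pics/side1.png

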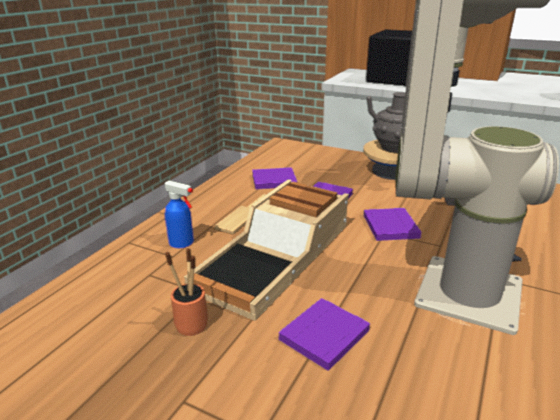

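```bash
cat >> h.py <<'E'
def cloud(cam,d,p):
    c=eyes.get_calibration(cam);K=np.array(c['intrinsics']);R=np.array(c['R']);t=np.array(c['t'])
    v,u=np.nonzero(d>0);z=d[v,u]
    P=np.linalg.inv(K)@np.stack([u*z,v*z,z]).astype(float)
    return (R.T@(P-t[:,None])).T, p[v,u].astype(int)
def sel(P,lo,hi): return np.all((P>lo)&(P<hi),axis=1)
E
python3 - <<'E'
from h import *
Q=[];C=[]
for c in ('scene','side'):
    s,p,d=snap(c);P,col=cloud(c,d,p)
    m=sel(P,[380,-200,117],[600,120,128]); r=cv2.minAreaRect(P[m][:,:2].astype(np.float32)); print(c,'mould',m.sum(),r,np.median(P[m][:,2]))
    for nm,zl,zh,yl,yh in (('deck+cheek',95,113,-200,60),('bed',30,40,100,320),('low cheek/strip',42,53,110,330)):
        m=sel(P,[380,yl,zl],[620,yh,zh]); r=cv2.minAreaRect(P[m][:,:2].astype(np.float32)); print(c,nm,m.sum(),np.round(cv2.boxPoints(r)).tolist(),r[2])
    m=sel(P,[390,110,32],[610,310,40])&(col.max(1)<60);print('black',m.sum(),cv2.minAreaRect(P[m][:,:2].astype(np.float32)),np.median(P[m][:,2]))
E
```

```text
scene mould 1811 ((479.2763366699219, -85.3060531616211), (129.51417541503906, 155.38661193847656), 85.25537872314453) 121.07497692976014
scene deck+cheek 2195 [[374.0, -172.0], [583.0, -186.0], [597.0, 27.0], [388.0, 40.0]] 86.28546905517578
scene bed 2260 [[406.0, 304.0], [406.0, 100.0], [617.0, 100.0], [617.0, 304.0]] 0.05707481876015663
scene low cheek/strip 670 [[396.0, 112.0], [602.0, 98.0], [617.0, 304.0], [410.0, 319.0]] 86.0529556274414
black 1886 ((496.91900634765625, 202.52395629882812), (182.62660217285156, 165.1208953857422), 86.17987823486328) 35.27427307492468
side mould 1171 ((478.8450622558594, -80.68693542480469), (136.5203399658203, 154.22801208496094), 84.99439239501953) 122.12910256179133
side deck+cheek 1410 [[371.0, -167.0], [579.0, -183.0], [596.0, 33.0], [388.0, 49.0]] 85.50303649902344
side bed 3113 [[392.0, 104.0], [598.0, 88.0], [614.0, 308.0], [408.0, 323.0]] 85.77825927734375
side low cheek/strip 1109 [[394.0, 111.0], [602.0, 97.0], [616.0, 309.0], [409.0, 323.0]] 86.12957763671875
black 2482 ((508.1912536621094, 196.2545928955078), (161.33615112304688, 169.69886779785156), 85.98100280761719) 36.158118515536664
```

Emit:
{"method": "apply_moves", "body": {
  "rows": [
    [0,0,0,0,0,-0.18],
    [0,0,0,0,0,-0.18],
    [0,0,0,0,0,-0.18],
    [0,0,0,0,0,-0.18],
    [0,0,0,0,0,-0.18]
  ],
  "fingers": 85
}}

```text
time: 1.52
tool_pos: [209.6, -562.2, 231.3]
tcp_rot: [-180.0, 0.0, 72.3]
ft_force: [0.1, -0.6, -0.6]
finger_gap: 85.0
grip_force: 0.0
```

Emit:
{"method": "apply_moves", "body": {
  "rows": [
    [0,0,0,0,0,-0.12],
    [0,0,0,0,0,-0.12],
    [49,30,0,0,0,0],
    [49,30,0,0,0,0],
    [49,30,0,0,0,0]
  ]
}}

```text
time: 2.15
tool_pos: [310.9, -420.9, 231.3]
tcp_rot: [180.0, 0.0, 85.7]
ft_force: [1.1, -0.2, -0.5]
finger_gap: 85.5
grip_force: 0.0
```

Emit:
{"method": "apply_moves", "body": {
  "rows": [
    [49,30,0,0,0,0],
    [49,30,0,0,0,0],
    [49,30,0,0,0,0],
    [49,30,0,0,0,0],
    [49,30,0,0,0,0]
  ]
}}

```text
time: 2.78
tool_pos: [478.9, -187.4, 231.7]
tcp_rot: [180.0, 0.0, 85.8]
ft_force: [-0.1, -1.0, -0.8]
finger_gap: 84.9
grip_force: 0.0
```

Emit:
{"method": "apply_moves", "body": {
  "rows": [
    [0,0,50,0,0,0],
    [0,0,50,0,0,0],
    [0,0,10,0,0,0],
    [0,0,5,0,0,0],
    [0,0,0,0,0,0]
  ]
}}

```text
time: 3.4
tool_pos: [479.0, -189.9, 118.3]
tcp_rot: [179.9, 0.1, 85.7]
ft_force: [-0.9, 0.5, 0.3]
finger_gap: 84.8
grip_force: 0.0
```

```bash
python3 - <<'E'
from h import *
snap('scene','s2.png')
import cv2
a=cv2.imread('pics/s2.png');cv2.imwrite('pics/s2c.png',cv2.resize(a[120:320,120:400],None,fx=2.8,fy=2.8))
E
```

```text
(no output)
```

View pics/s2c.png

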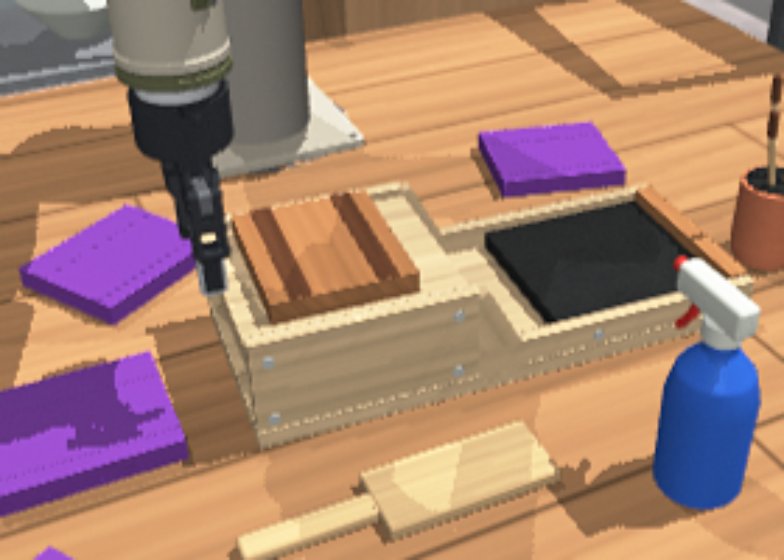

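```bash
python3 - <<'E'
from h import *
for c in('scene','side'):
    s,p,d=snap(c);P,col=cloud(c,d,p)
    m=sel(P,[400,-215,112],[570,-150,160])&(col.max(1)<110)
    Q=P[m];print(c,m.sum(),np.round(np.percentile(Q,[0,1,5,50,95,100],axis=0),0).tolist() if m.sum() else '')
E
```

```text
scene 95 [[435.0, -205.0, 112.0], [435.0, -202.0, 112.0], [436.0, -201.0, 115.0], [535.0, -193.0, 145.0], [540.0, -152.0, 159.0], [548.0, -150.0, 160.0]]
side 53 [[423.0, -204.0, 134.0], [423.0, -203.0, 135.0], [424.0, -200.0, 136.0], [522.0, -186.0, 150.0], [532.0, -175.0, 158.0], [534.0, -174.0, 160.0]]
```

Emit:
{"method": "apply_moves", "body": {
  "rows": [
    [0,0,12,0,0,0],
    [0,0,8,0,0,0],
    [0,0,4,0,0,0],
    [10,0,0,0,0,0],
    [10,0,0,0,0,0]
  ]
}}

```text
time: 4.18
tool_pos: [479.5, -168.4, 92.4]
tcp_rot: [180.0, -0.0, 85.7]
ft_force: [0.6, 0.5, 0.5]
finger_gap: 85.1
grip_force: 0.0
```

Emit:
{"method": "apply_moves", "body": {
  "rows": [
    [10,0,0,0,0,0],
    [15,0,0,0,0,0],
    [15,0,0,0,0,0],
    [15,0,0,0,0,0],
    [15,0,0,0,0,0]
  ]
}}

```text
time: 4.8
tool_pos: [484.8, -98.4, 92.6]
tcp_rot: [180.0, 0.0, 85.8]
ft_force: [-1.3, -3.6, 2.8]
finger_gap: 84.9
grip_force: 1.8
```

Emit:
{"method": "apply_moves", "body": {
  "rows": [
    [12,0,0,0,0,0],
    [12,0,0,0,0,0],
    [10,0,0,0,0,0],
    [0,0,0,0,0,0],
    [0,0,0,0,0,0]
  ]
}}

```text
time: 5.42
tool_pos: [486.5, -64.9, 91.7]
tcp_rot: [-179.9, -0.0, 85.8]
ft_force: [0.8, 0.7, 0.1]
finger_gap: 85.0
grip_force: 0.0
```

```bash
python3 - <<'E'
from h import *
for c in('scene','side'):
    s,p,d=snap(c,c+'3.png');P,col=cloud(c,d,p)
    m=sel(P,[380,-160,117],[600,150,125])&(col.max(1)>110);r=cv2.minAreaRect(P[m][:,:2].astype(np.float32))
    print(c,m.sum(),r, np.percentile(P[m][:,1],[1,99]))
a,b=cv2.imread('pics/scene3.png'),cv2.imread('pics/side3.png')
cv2.imwrite('pics/c3.png',np.hstack([cv2.resize(a[140:300,170:400],(400,280)),cv2.resize(b[140:310,180:380],(330,280))]))
E
```

```text
scene 1133 ((485.61090087890625, 0.178955078125), (153.32615661621094, 153.13417053222656), 86.01307678222656) [-56.02746861  77.07475779]
side 1182 ((484.1432189941406, 11.971542358398438), (143.05410766601562, 153.57594299316406), 84.96929168701172) [-52.48245309  83.95833033]
```

View pics/c3.png

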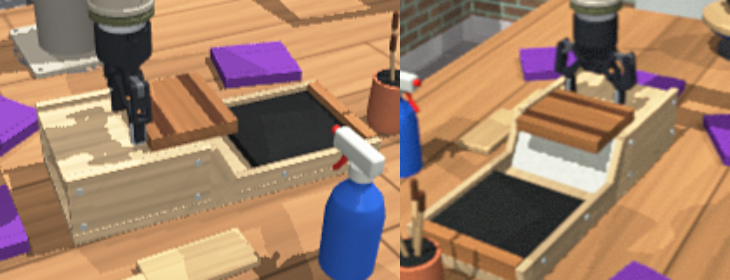

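Emit:
{"method": "apply_moves", "body": {
  "rows": [
    [7,0,0,0,0,0],
    [7,0,0,0,0,0],
    [5,0,0,0,0,0],
    [0,0,0,0,0,0],
    [0,0,0,0,0,0]
  ]
}}

```text
time: 6.15
tool_pos: [488.5, -46.1, 92.2]
tcp_rot: [-180.0, -0.0, 85.8]
ft_force: [-0.3, -0.6, 0.4]
finger_gap: 84.8
grip_force: 0.0
```

```bash
cat > look.py <<'E'
from h import *
import sys
n=sys.argv[1]
for c in('scene','side'):
    s,p,d=snap(c,c+n+'.png');P,col=cloud(c,d,p)
    m=sel(P,[400,-160,50],[585,300,145])&(col[:,0]-col[:,2]>45)&(abs((P[:,0]-492.5)-.068*(P[:,1]-22.5))<80)
    Q=P[m]; x=(Q[:,0]-492.5)*.068+(Q[:,1]-22.5)*.998
    print(c,m.sum(),'standx',np.round(np.percentile(x,[1,50,99])),'z',np.round(np.percentile(Q[:,2],[1,50,99])))
a,b=cv2.imread(f'pics/scene{n}.png'),cv2.imread(f'pics/side{n}.png')
cv2.imwrite(f'pics/c{n}.png',np.hstack([cv2.resize(a[140:300,170:400],(400,280)),cv2.resize(b[140:310,180:380],(330,280))]))
E
python3 look.py 4
```

```text
scene 2402 standx [-182. -100.  270.] z [ 51.  99. 141.]
side 2791 standx [-177.   23.  276.] z [ 51. 100. 143.]
```

View pics/c4.png

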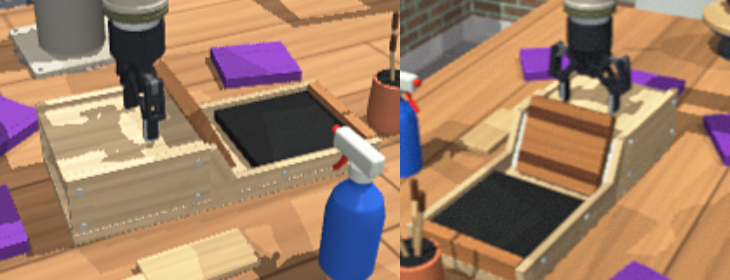

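Emit:
{"method": "apply_moves", "body": {
  "rows": [
    [15,0,0,0,0,0],
    [15,0,0,0,0,0],
    [15,0,0,0,0,0],
    [12,0,0,0,0,0],
    [12,0,0,0,0,0]
  ]
}}

```text
time: 6.88
tool_pos: [493.6, 23.4, 92.3]
tcp_rot: [180.0, 0.0, 85.8]
ft_force: [-0.4, -1.5, 3.8]
finger_gap: 85.1
grip_force: 0.1
```

Emit:
{"method": "apply_moves", "body": {
  "rows": [
    [10,0,0,0,0,0],
    [10,0,0,0,0,0],
    [10,0,0,0,0,0],
    [10,0,0,0,0,0],
    [10,0,0,0,0,0]
  ]
}}

```text
time: 7.5
tool_pos: [497.3, 73.0, 92.3]
tcp_rot: [180.0, -0.0, 85.8]
ft_force: [0.4, -0.6, 0.3]
finger_gap: 85.0
grip_force: 0.0
```

```bash
python3 look.py 5
```

```text
scene 3098 standx [-181.  -73.  269.] z [ 51.  99. 138.]
side 2303 standx [-181.   76.  276.] z [ 51. 100. 144.]
```

View pics/c5.png

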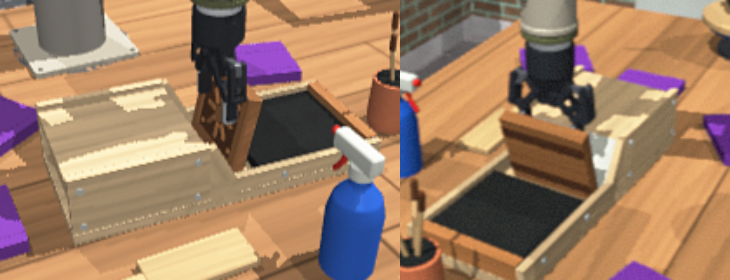

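Emit:
{"method": "apply_moves", "body": {
  "rows": [
    [8,0,0,0,0,0],
    [8,0,0,0,0,0],
    [8,0,0,0,0,0],
    [8,0,0,0,0,0],
    [4,0,0,0,0,0]
  ]
}}

```text
time: 8.22
tool_pos: [500.0, 108.7, 92.3]
tcp_rot: [180.0, -0.0, 85.8]
ft_force: [0.0, -0.8, 0.2]
finger_gap: 85.3
grip_force: 0.0
```

```bash
python3 look.py 6
```

```text
scene 3893 standx [-181.  -45.  189.] z [ 51.  98. 101.]
side 3044 standx [-179.   86.  275.] z [ 51.  59. 103.]
```

View pics/c6.png

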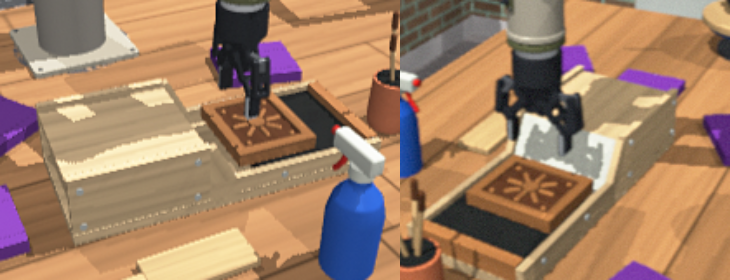

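```bash
cat > fit.py <<'E'
from h import *
for c in('scene','side'):
    s,p,d=snap(c);P,col=cloud(c,d,p)
    X=(P[:,0]-492.5)*.068+(P[:,1]-22.5)*.998; Y=-(P[:,0]-492.5)*.998+(P[:,1]-22.5)*.068
    m=(X>40)&(X<282)&(abs(Y)<87)&(P[:,2]>53)&(P[:,2]<64)&(col[:,0]-col[:,2]>35)
    r=cv2.minAreaRect(np.stack([X[m],Y[m]],1).astype(np.float32)); print(c,m.sum(),r,np.median(P[m][:,2]),np.percentile(X[m],[1,3,97,99]))
print(models.place_of('mould_centre','scene')[:4])
E
python3 fit.py
```

```text
scene 1019 ((167.11700439453125, 5.450172424316406), (156.97933959960938, 215.61424255371094), 89.5362548828125) 56.49333231740485 [ 60.14770832  60.87801608 186.34233666 188.54697127]
side 1614 ((127.97162628173828, 6.658653259277344), (153.6763916015625, 135.77554321289062), 89.81202697753906) 56.83612680258887 [ 63.69969647  67.05335476 192.81748851 193.84555019]
[{'xyz': [256.9, -224.4, 11.5], 'confidence': 0.97}, {'xyz': [491.0, 146.4, 47.1], 'confidence': 0.95}, {'xyz': [256.2, 290.0, 11.8], 'confidence': 0.81}, {'xyz': [721.9, -372.2, 16.6], 'confidence': 0.7}]
```

Emit:
{"method": "apply_moves", "body": {
  "rows": [
    [-20,0,0,0,0,0],
    [-15,0,0,0,0,0],
    [-10,0,0,0,0,0],
    [0,0,0,0,0,0],
    [0,0,0,0,0,0]
  ]
}}

```text
time: 9.1
tool_pos: [496.7, 63.4, 92.3]
tcp_rot: [180.0, -0.0, 85.7]
ft_force: [0.3, 0.2, -0.5]
finger_gap: 84.9
grip_force: 0.0
```

```bash
python3 fit.py
```

```text
scene 1028 ((124.38053131103516, 4.9536895751953125), (154.76846313476562, 131.38909912109375), 89.49473571777344) 56.341168475304755 [ 60.26482713  60.96869509 186.33869771 188.48254415]
side 1610 ((168.74871826171875, 6.6424560546875), (152.63522338867188, 217.2970428466797), 89.8677978515625) 56.76067144066465 [ 63.73970586  66.68781831 192.74507621 193.96503453]
[{'xyz': [256.1, 286.9, 13.9], 'confidence': 0.96}, {'xyz': [493.2, -314.5, 7.2], 'confidence': 0.93}, {'xyz': [727.1, -374.7, 14.6], 'confidence': 0.93}, {'xyz': [494.0, 146.1, 46.0], 'confidence': 0.57}]
```

Emit:
{"method": "apply_moves", "body": {
  "rows": [
    [1,0,15,0,0,0],
    [0,0,15,0,0,0],
    [0,0,10,0,0,0],
    [0,0,8,0,0,0],
    [0,0,4,0,0,0]
  ]
}}

```text
time: 9.88
tool_pos: [496.4, 64.2, 39.6]
tcp_rot: [-180.0, 0.0, 85.8]
ft_force: [-0.7, 0.3, -0.8]
finger_gap: 84.6
grip_force: 0.0
```

Emit:
{"method": "apply_moves", "body": {
  "rows": [
    [8,0,0,0,0,0],
    [8,0,0,0,0,0],
    [8,0,2,0,0,0],
    [8,0,2,0,0,0],
    [0,0,0,0,0,0]
  ]
}}

```text
time: 10.5
tool_pos: [499.0, 97.2, 36.2]
tcp_rot: [-180.0, -0.0, 85.8]
ft_force: [-0.6, 0.3, -0.7]
finger_gap: 85.0
grip_force: 0.0
```

```bash
python3 fit.py; python3 look.py 7
```

```text
scene 831 ((151.0025177001953, 3.6494216918945312), (135.1668243408203, 153.2326202392578), 0.6707769632339478) 56.38662573429388 [ 85.85076198  88.40049652 213.42276814 215.65349177]
side 1701 ((178.61917114257812, 6.207275390625), (193.70352172851562, 154.7447052001953), 0.44523581862449646) 56.76456573366087 [ 88.78285078  91.91350455 217.96075143 219.66977963]
[{'xyz': [724.3, -372.5, 14.8], 'confidence': 0.92}, {'xyz': [258.7, 291.6, 11.0], 'confidence': 0.88}, {'xyz': [492.7, -315.2, 8.9], 'confidence': 0.68}, {'xyz': [257.0, -228.9, 11.1], 'confidence': 0.6}]
scene 3637 standx [-181.  -55.  217.] z [ 51.  98. 101.]
side 3302 standx [-179.  108.  275.] z [ 51.  59. 103.]
```

View pics/c7.png

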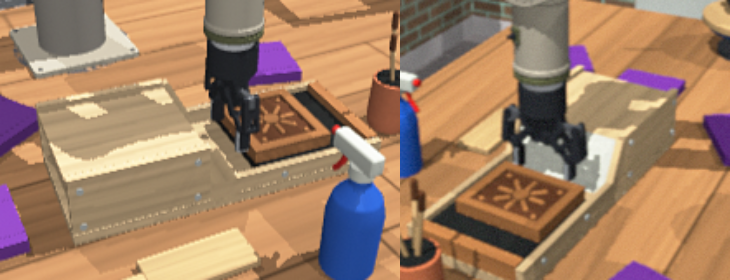

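Emit:
{"method": "apply_moves", "body": {
  "rows": [
    [10,0,0,0,0,0],
    [10,0,0,0,0,0],
    [8,0,0,0,0,0],
    [8,0,0,0,0,0],
    [8,0,0,0,0,0]
  ]
}}

```text
time: 11.38
tool_pos: [502.3, 140.7, 36.2]
tcp_rot: [-180.0, 0.0, 85.8]
ft_force: [0.7, -1.9, -0.6]
finger_gap: 85.1
grip_force: 0.7
```

Emit:
{"method": "apply_moves", "body": {
  "rows": [
    [1,0,0,0,0,0],
    [1,0,0,0,0,0],
    [1,0,0,0,0,0],
    [1,0,0,0,0,0],
    [1,0,0,0,0,0]
  ]
}}

```text
time: 12.0
tool_pos: [502.8, 145.0, 36.3]
tcp_rot: [180.0, 0.0, 85.7]
ft_force: [0.3, -2.9, 0.1]
finger_gap: 85.0
grip_force: 1.0
```

Emit:
{"method": "apply_moves", "body": {
  "rows": [
    [1,0,0,0,0,0],
    [1,0,0,0,0,0],
    [1,0,0,0,0,0],
    [1,0,0,0,0,0],
    [1,0,0,0,0,0]
  ]
}}

```text
time: 12.62
tool_pos: [503.1, 150.1, 36.3]
tcp_rot: [180.0, 0.0, 85.8]
ft_force: [-0.1, -2.2, 0.8]
finger_gap: 84.9
grip_force: 1.2
```

Emit:
{"method": "apply_moves", "body": {
  "rows": [
    [1,0,0,0,0,0],
    [0.5,0,0,0,0,0],
    [0.5,0,0,0,0,0],
    [0.5,0,0,0,0,0],
    [0.5,0,0,0,0,0]
  ]
}}

```text
time: 13.25
tool_pos: [503.1, 150.9, 36.3]
tcp_rot: [-180.0, 0.2, 85.7]
ft_force: [-2.1, -16.0, 6.1]
finger_gap: 85.1
grip_force: 7.9
```

```bash
python3 fit.py; python3 look.py 8
```

```text
scene 769 ((204.01858520507812, 3.0257186889648438), (154.31483459472656, 132.55389404296875), 89.46959686279297) 56.45682803378233 [138.59667758 140.78998102 267.64805639 268.5745536 ]
side 1875 ((207.63514709472656, 5.552955627441406), (160.24606323242188, 143.7773895263672), 85.96963500976562) 56.82901484298689 [141.64058783 145.24454611 271.34477209 272.47955469]
[{'xyz': [257.8, -226.1, 10.4], 'confidence': 0.95}, {'xyz': [494.8, -315.6, 9.1], 'confidence': 0.8}, {'xyz': [500.0, 224.6, 45.8], 'confidence': 0.7}, {'xyz': [256.8, 286.4, 11.0], 'confidence': 0.67}]
scene 3470 standx [-181.  -61.  266.] z [ 51.  99. 101.]
side 3761 standx [-178.  158.  274.] z [ 51.  59. 103.]
```

Emit:
{"method": "apply_moves", "body": {
  "rows": [
    [-5,0,0,0,0,0],
    [-15,0,0,0,0,0],
    [0,0,-40,0,0,0],
    [0,0,-50,0,0,0],
    [0,0,-40,0,0,0]
  ]
}}

```text
time: 14.12
tool_pos: [502.1, 132.7, 168.3]
tcp_rot: [179.9, -0.0, 85.8]
ft_force: [1.6, 0.6, 0.4]
finger_gap: 84.9
grip_force: 0.0
```

```bash
python3 fit.py; python3 look.py 9; python3 - <<'E'
import cv2,numpy as np
a=cv2.imread('pics/scene9.png');b=cv2.imread('pics/side9.png')
cv2.imwrite('pics/c9.png',np.hstack([cv2.resize(a[170:270,270:400],(400,308)),cv2.resize(b[200:320,180:330],(390,308))]))
E
```

```text
scene 1086 ((203.74508666992188, 4.0051727294921875), (154.7506561279297, 132.8733367919922), 89.47923278808594) 56.31290219325022 [138.54768915 139.88259648 266.12357483 268.24268001]
side 1877 ((209.35153198242188, 5.454551696777344), (152.9235382080078, 139.2328338623047), 89.2933349609375) 56.82110916464958 [142.77009381 145.35170658 271.2950128  272.39304961]
[{'xyz': [493.8, -313.4, 7.8], 'confidence': 0.77}, {'xyz': [724.6, -371.8, 13.7], 'confidence': 0.71}, {'xyz': [258.2, 289.0, 11.7], 'confidence': 0.65}, {'xyz': [255.5, -228.1, 11.5], 'confidence': 0.61}]
scene 3886 standx [-181.  -45.  266.] z [ 51.  98. 101.]
side 3663 standx [-179.  163.  275.] z [ 51.  59. 103.]
```

View pics/c9.png

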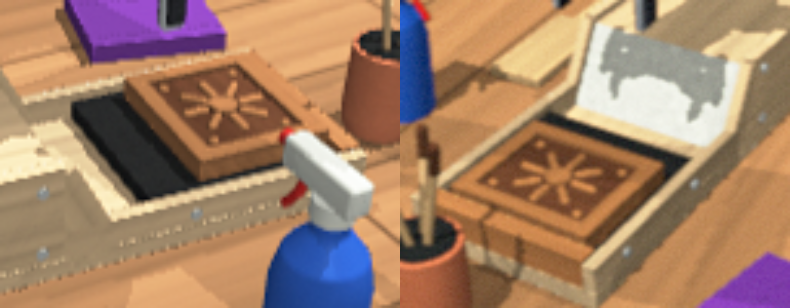

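The mould lies carved face up against the stop strip, with no gap showing in the side view. It is square, and the gripper is clear.

```bash
python3 -c "
from bench import job
print(job.hand_in())"
```

```text
the job is handed in; nothing more can be done
None
```

The mould was tipped over and pushed along the bed; in the last camera check it lay carved face up, square and flush against the stop strip, the bystanders were left alone, and I handed the job in at about 14 s (no verdict came back).

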